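# Clamp the screw jar and twist its cap off

## Task

On the repair bench, draw the slide of the jar clamp out of its housing until its pointer is at the long mark and the square jar is held snug, and leave it there. Then unscrew the jar's tight cap (anticlockwise seen from above) until its threads let go, and lift it just clear of the mouth. Finish still holding the cap in the gripper, level, no more than about three centimetres above the jar's mouth and not touching the jar, with the jar still standing clamped and the other things on the bench left alone.

Things in the scene. Friction and masses are not known exactly. Their poses are not given: they have to be found in the camera images.
- clamp: jar clamp fixed to the bench, steel base plate 100 x 290 x 8 mm. Origin on the bench under the jar pocket's centre; +y points from the pocket along the slide to its housing (56 mm wide, 48 mm high, y = 165 to 233 mm). Jar stop wall: face at y = -31 mm, 44 mm high; side lips at x = +-34 mm, 18 mm high. All of it is lower than 63 mm
- slide (a joint): how far the slide is drawn out of its housing (m), growing towards the jar (clamp -y). Starts 0 to 0.015; at 0.045 its pointer is at the long mark and its rubber-faced jaw (56 mm wide, 40 mm tall) touches the jar standing against the stop wall. A brake holds it wherever it is left: about 10 N to move, plus a return spring of 40 N/m
- post (a point): centre of the top of the slide's upright white finger post, 16 mm (clamp x) by 14 mm (clamp y), top 62 mm above the bench, rising from a 12 mm wide bar whose top is 25 mm above the bench; on the clamp's y axis at y = 136 mm minus the slide's value. Pinch it from above across clamp x and draw it along clamp -y
- mark (a point): centre of the long mark on the clamp's scale plate, on the base plate beside the slide at clamp y = 91 mm; a steel pointer level with the finger post's centre moves over it
- jar: square clear jar, body 62 x 62 x 60 mm with brass screws in it, round 38 mm neck with three short threads, mouth 85 mm above the origin. Origin at the centre of its underside, z up. It stands loose on the clamp's 8 mm plate, 1 to 8 mm off the stop wall until clamped; 0.3 to 0.55 kg
- cap: the jar's round grey ribbed cap, 57 mm across, 24 mm tall; origin at its underside's centre, z up. Screwed down: 70 mm above the jar's origin, x axis within 0.06 rad of the jar's. Springy seal: about 0.3 N m to turn. Anticlockwise from above by 1.1 rad frees it (it springs up 4 mm), at 1.7 rad it meets the next threads: lift at 1.2 to 1.5, one grasp. 10 mm of neck is free below it
- switch_case: a sealed switch's opened black plastic case, 40 x 66 x 13 mm, copper and brass parts inside, lying by the clamp; a bystander, origin at the centre of its underside
- t_slider: a small white plastic T-shaped switch slider, 32 x 34 x 8 mm, lying by the clamp; a bystander, origin at the centre of its underside
- terminals: a steel terminal block with three pins, 27 x 40 x 10 mm, lying by the clamp; a bystander, origin at the centre of its underside
- screw: a dark steel screw standing on its head, head 18 mm across, 26 mm tall, by the clamp; a bystander, origin at the centre of its underside
- driver: a black-handled screwdriver lying on the mat on the robot's left; a bystander, origin at the centre of its underside
- flux: a closed round paste jar, 56 mm across, 85 mm tall, standing on the robot's right; a bystander, origin at the centre of its underside
- tray: an open grey parts tray, 100 x 140 x 28 mm, on the robot's right; a bystander, origin at the centre of its underside
There are look-alikes about, which are no part of the job. What is shaped like the jar but green is not meant.

How it is judged:
By the outcome, as a careful person would: the job done as asked, in the order asked, and still so for the second after the job is handed in, while the arm keeps its last pose, push and grip.
It also fails if it takes over 51 s, if anything falls off the work surface, if the arm or the gripper's body presses on something with over 40 N, if the wrist force passes 120 N, or if a joint passes its speed limit or range.

## Robot

A 7-joint arm with a two-finger parallel gripper is mounted at the origin on the work surface. World frame = base frame: x ahead of the robot, y to its left, z up, the work surface at z = 0. Lengths are in m, angles in rad, forces in N, time in s.
With the tool pointing down it reaches from about 0.4 to 0.85 m from the base axis. Payload 10.4 kg.
Tool frame: the origin (TCP) lies at the very end of the fingers, on their centre line; the grasp point (between the pads) lies 19 mm behind it; z points along the fingers, y is the line along which they close (so a half turn about z gives the same grasp; the last joint's range is limited). The gripper opens to 87 mm and grips with 3 to 60 N. Pads are 19 mm wide; open, the fingers measure 117 mm over their backs; the gripper's body (75 mm by 190 mm) begins 51 mm behind the grasp point.
Start: joints at [1.252, 0.332, -0.065, 1.46, 0.022, 1.35, -0.088], TCP at [0.182, -0.598, 0.223] pointing down, gripper open.
Joint ranges: [-2.6, 2.6], [-0.5, 2.12], [-1.47, 1.34], [0.16, 2.42], [-1.27, 4.41], [0.06, 2.06], [-2.6, 2.6]. Speed limits (rad/s): [2.22, 2.22, 2.79, 2.79, 3.14, 3.14, 3.14].

## Interface

Orientations are given as a unit quaternion [x, y, z, w].
In Python, from bench import r gives the robot as it stands.
- The arm moves only by the shell command python3 -m jog 'ROWS' [FORCE]. ROWS is a JSON list of rows, 1 to 12 of them, each of 5 numbers: dx, dy, dz in m, then a turn about the tool's z in rad, then the finger opening in m; each row is the pose to reach, as a shift and turn from the pose commanded when the command began, along the tool's axes at that moment; what a row does not reach only later rows make up. A row lasts 1/10 s, in which the tool goes at most 0.05 m and 0.15 rad, less where a joint would pass 70% of its speed; a pose out of reach is approached as far as the arm can. The fingers move at their own pace and stop on an object; FORCE is the grip in N (left out, the last holds). Time passes only in rows, so rows that do not move let the fingers close. It prints the time, the measured TCP pose, the force, the opening and the grip force at its end.
- r.read_state(): the state, without advancing time (a new reading comes with each control period).
- r.camera(name): name is "scene" or "side" or "wrist"; returns a dict with "img" (384x512x3 uint8, red, green, blue), "fx", "fy", "cx", "cy" (pixels), "pose" (4x4, takes a point from camera to world coordinates). Camera axes: x right, y down, z forward; pixel columns grow to the right and rows downward; lengths in m; the calibration is good to about 2 mm. A picture is of the moment at which its call begins. There is no depth.
- r.close_job(): hands the job in; it is judged then, once.
Trained networks look in the newest picture that a camera, given by its name, has taken for a name from the list of things; names that differ only in an ending like _2 or _b are one class to them, and where a whole thing is asked for, a point or a joint stands for the part that bears it (a point fixed in the world has none). Each returns a list of dicts, best first, with "p" (0 to 1); they miss things now and then, are a little off and sometimes report something else, mostly with a low value. They report only what shows in the picture. A call takes as long as a camera call. They do not tell look-alikes from the thing itself.
- r.recognise(camera, label): "position" ([column, row] as shares, 0 to 1, of the picture: columns of its width, rows of its height, amid what is visible of it).
- r.regions_of(camera, label): "pixels" (384x512 bool, what is visible of it) and "position" ([column, row] as shares, 0 to 1, of the picture: columns of its width, rows of its height, amid what is visible of it).
The state is a dict: "time": time; "joint_positions": joint angles; "joint_vel": joint speeds; "joint_torque": joint torques, N m; "ee_pos": TCP position; "eef_rot": TCP orientation; "ft_force": force on the tool from outside, world axes, zero at the start; "torque": the same for the moment, N m; "width": finger opening in m; "grip_force": force on a finger pad.
Only numpy, scipy, OpenCV 4.12 (cv2) and the standard library are available. Lean on these libraries where they do the work, as an engineer would, in place of code of your own. Each camera call takes 0.05 s, during which the arm holds its last target. There are 200 camera calls.

## Working session

There is one attempt and no reset: what is moved stays moved. The work goes in short steps, Python scripts to look and compute and a shell command to move; the robot and the scene stay as the last step left them, time stands still between calls to the robot, and variables do not carry over. Pictures are saved under pics/ and viewed, at most 10 in all, crops included, and the job is handed in when it is done.

```bash
mkdir -p pics; ls; cat > h.py <<'E'
from bench import r
import numpy as np, cv2
def px(c,p):
    return np.array([(p[0]-c['cx'])/c['fx'],(p[1]-c['cy'])/c['fy'],1.])
def onplane(c,p,z):
    T=np.array(c['pose']); d=T[:3,:3]@px(c,p); o=T[:3,3]; return o+d*(z-o[2])/d[2]
def proj(c,P):
    T=np.array(c['pose']); q=T[:3,:3].T@(np.asarray(P,float)-T[:3,3]); return q[0]/q[2]*c['fx']+c['cx'],q[1]/q[2]*c['fy']+c['cy']
def save(c,n,s=1):
    cv2.imwrite('pics/'+n,cv2.resize(c['img'][:,:,::-1],None,fx=s,fy=s))
E
python3 - <<'E'
from h import *
np.set_printoptions(precision=3,suppress=True)
s=r.read_state();print(s['ee_pos'],s['eef_rot'],s['time'],s['width'])
Z=dict(cap=.09,post=.06,mark=.01,jar=.04)
ims=[]
for n in ['scene','side']:
    c=r.camera(n);ims.append(c['img']);print(n,c['pose'],c['fx'])
    for l in ['cap','post','mark','jar','clamp','flux']:
        for d in r.recognise(n,l)[:3]:
            p=np.array(d['position'])*[512,384]
            print(l,round(d['p'],2),p,onplane(c,p,Z.get(l,.02)))
    save(c,n+'0.png',1.5)
E
```

```text
pics
[ 0.182 -0.597  0.222] [ 0.989  0.147 -0.    -0.001] 0.0 0.0868645877388519
scene [[-0.654  0.446 -0.611  1.175]
 [ 0.756  0.374 -0.537  0.557]
 [-0.011 -0.813 -0.582  0.69 ]
 [ 0.     0.     0.     1.   ]] 361.00163534336576
cap 0.79 [248.115 174.298] [ 0.501 -0.055  0.09 ]
cap 0.53 [283.085 209.395] [0.567 0.127 0.09 ]
post 0.87 [267.981 198.797] [0.526 0.043 0.06 ]
mark 0.82 [286.208 210.394] [0.484 0.08  0.01 ]
mark 0.48 [248.013 190.886] [ 0.484 -0.072  0.01 ]
jar 0.97 [197.222 199.603] [ 0.644 -0.131  0.04 ]
jar 0.93 [248.883 192.806] [ 0.52  -0.036  0.04 ]
jar 0.71 [206.694 171.917] [ 0.522 -0.22   0.04 ]
clamp 0.92 [284.621 209.318] [0.493 0.08  0.02 ]
flux 0.76 [162.202 165.197] [ 0.573 -0.396  0.02 ]
side [[-0.976 -0.097  0.194  0.343]
 [-0.217  0.49  -0.844  0.73 ]
 [-0.014 -0.866 -0.5    0.506]
 [ 0.     0.     0.     1.   ]] 354.0034421803859
cap 0.73 [261.12 173.99] [ 0.507 -0.052  0.09 ]
post 0.68 [262.81  206.515] [0.482 0.051 0.06 ]
post 0.19 [263.219 232.512] [0.461 0.149 0.06 ]
mark 0.87 [263.475 234.394] [0.473 0.091 0.01 ]
jar 0.87 [275.098 159.283] [ 0.504 -0.25   0.04 ]
jar 0.86 [260.71  190.618] [ 0.509 -0.053  0.04 ]
jar 0.77 [218.317 176.102] [ 0.643 -0.11   0.04 ]
clamp 0.8 [261.99 230.4 ] [0.476 0.089 0.02 ]
flux 0.82 [255.693 144.691] [ 0.599 -0.397  0.02 ]
```

View pics/scene0.png

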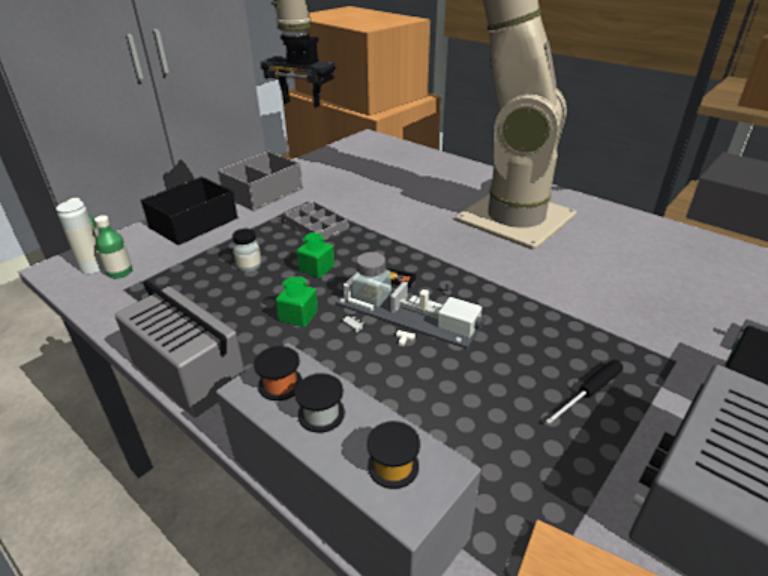

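View pics/side0.png

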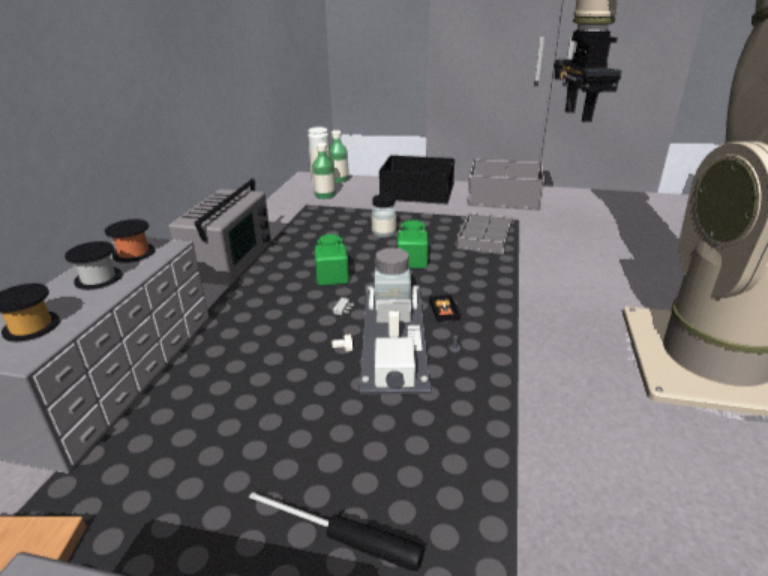

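The clamp's axis runs roughly along world +y. The jar's cap is at scene px (248,174), or (371,262) in the view, and the white post is at view (423,297). The green jars are the look-alikes. I'll move above the clamp for a wrist picture.

```bash
python3 -m jog '[[0.487,-0.507,-0.03,-1.28,0.087],[0.487,-0.507,-0.03,-1.28,0.087],[0.487,-0.507,-0.03,-1.28,0.087],[0.487,-0.507,-0.03,-1.28,0.087],[0.487,-0.507,-0.03,-1.28,0.087],[0.487,-0.507,-0.03,-1.28,0.087],[0.487,-0.507,-0.03,-1.28,0.087],[0.487,-0.507,-0.03,-1.28,0.087],[0.487,-0.507,-0.03,-1.28,0.087],[0.487,-0.507,-0.03,-1.28,0.087],[0.487,-0.507,-0.03,-1.28,0.087],[0.487,-0.507,-0.03,-1.28,0.087]]' 20
python3 - <<'E'
from h import *
np.set_printoptions(precision=3,suppress=True)
s=r.read_state();print(s['joint_positions'],s['ee_pos'],s['eef_rot'])
c=r.camera('wrist');save(c,'w1.png',1.5);print(c['pose'],c['fx'])
for l,z in [('cap',.102),('post',.062),('mark',.01),('jar',.05)]:
    for d in r.recognise('wrist',l)[:3]:
        p=np.array(d['position'])*[512,384]
        print(l,round(d['p'],2),p,onplane(c,p,z))
E
```

```text
time: 1.9
ee_pos: [0.454, -0.0614, 0.2487]
eef_rot: [0.705, 0.709, 0.0, 0.001]
ft_force: [0.9, -1.2, 0.7]
width: 0.0872
grip_force: 0.0
[ 0.75  -0.023 -0.694  1.808 -0.014  1.351  0.064] [ 0.454 -0.061  0.249] [0.705 0.709 0.    0.001]
[[ 1.     0.004  0.003  0.453]
 [ 0.004 -0.956 -0.293  0.019]
 [ 0.001  0.293 -0.956  0.41 ]
 [ 0.     0.     0.     1.   ]] 295.5291101538015
cap 0.78 [300.595 170.995] [ 0.505 -0.051  0.102]
post 0.56 [196.608 320.41 ] [ 0.376 -0.278  0.062]
post 0.55 [277.811  80.717] [0.482 0.042 0.062]
mark 0.85 [276.122  72.307] [0.484 0.055 0.01 ]
jar 0.9 [281.702 142.003] [ 0.49  -0.027  0.05 ]
jar 0.77 [288.512 289.997] [ 0.506 -0.236  0.05 ]
jar 0.61 [393.523 213.197] [ 0.638 -0.119  0.05 ]
```

View pics/w1.png

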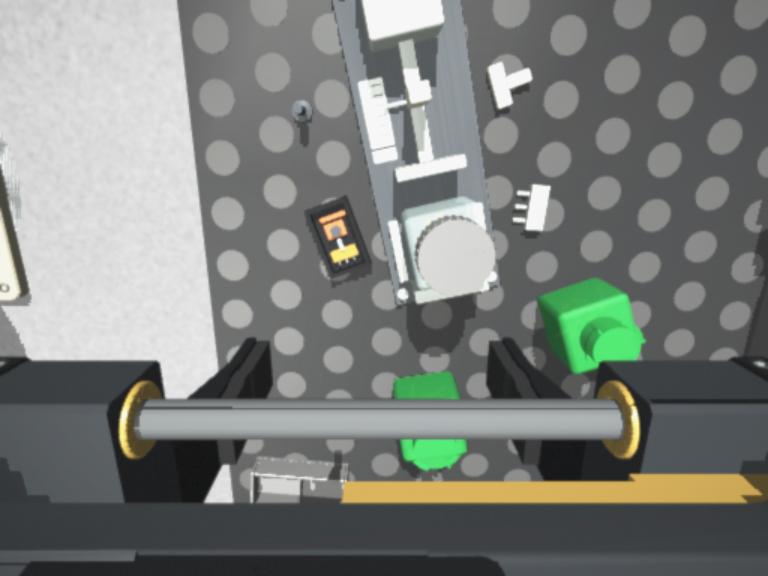

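The wrist view shows the clamp tilted about 0.15 rad: cap at view (455,257), post near (418,90), scale plate left of it at (375,115). I'll fit the axis and crop around the post.

```bash
python3 - <<'E'
from h import *
np.set_printoptions(precision=4,suppress=True)
c=r.camera('wrist')
for a in [(332,0),(396,285),(462,0),(492,255)]:
    print(onplane(c,np.array(a)/1.5,.008)[:2])
for d in r.regions_of('wrist','cap')[:1]:
    m=d['pixels'];v,u=np.nonzero(m);print('cap',u.min(),u.max(),v.min(),v.max(),onplane(c,((u.min()+u.max())/2,(v.min()+v.max())/2),.1))
x0,y0,x1,y1=220,0,340,110
cv2.imwrite('pics/w1c.png',cv2.resize(c['img'][y0:y1,x0:x1,::-1],None,fx=6,fy=5.4545 if 0 else 5.4,interpolation=cv2.INTER_CUBIC))
E
```

```text
[0.4154 0.1323]
[ 0.4697 -0.1023]
[0.5182 0.1328]
[ 0.5582 -0.073 ]
cap 278 332 141 195 [ 0.5093 -0.0504  0.1   ]
```

View pics/w1c.png

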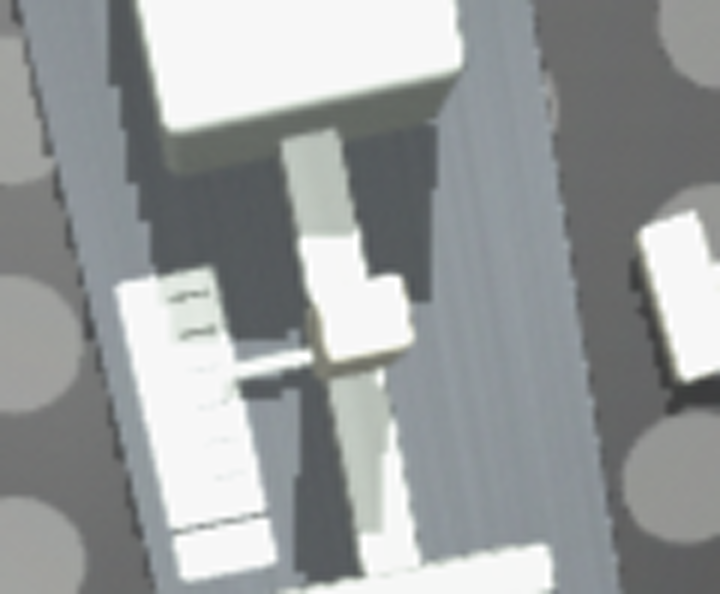

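The crop shows the post top centred at crop (362,318), pointer tip at (238,367), and the long mark at (220,523).

```bash
python3 - <<'E'
from h import *
np.set_printoptions(precision=4,suppress=True)
c=r.camera('wrist')
f=lambda a,z:onplane(c,(220+a[0]/6,a[1]/5.4),z)[:2]
P=f((362,318),.062);print('post',P)
for z in(.01,.014,.02): print(z,'mark',f((220,523),z),'tip',f((238,367),z+.004))
ax=lambda t:(np.array([np.cos(t),np.sin(t)]),np.array([-np.sin(t),np.cos(t)]))
C=np.array([.507,-.0505])
print('angle cap->post',np.arctan2(-(P-C)[0],(P-C)[1]),np.linalg.norm(P-C))
# housing front top edge at z=.048, jaw top edge
a,b=f((170,132),.048),f((462,62),.048);print('housing',a,b,np.arctan2(*(b-a)[::-1]),np.linalg.norm(b-a))
for t in(.19,.21):
    X,Y=ax(t);O=P-.131*Y
    print(t,'pocket if s=5mm',O,'mark-post along y',[Y@(f((220,523),z)-P) for z in(.01,.014,.02)],'housing front y',Y@((a+b)/2-P), X@((a+b)/2-P))
s=r.read_state();R=s['ee_pos'];print(R,s['joint_positions'])
E
```

```text
post [0.4828 0.0605]
0.01 mark [0.4582 0.0223] tip [0.4616 0.0563]
0.014 mark [0.4581 0.0222] tip [0.4615 0.0559]
0.02 mark [0.458  0.0221] tip [0.4614 0.0553]
angle cap->post 0.21472615820939256 0.11365227893878048
housing [0.4481 0.0968] [0.5006 0.1093] 0.23500000871251941 0.05396616254701142
0.19 pocket if s=5mm [ 0.5075 -0.0681] mark-post along y [np.float64(-0.03288927676494493), np.float64(-0.03294474908571091), np.float64(-0.033027957566859875)] housing front y 0.04334212998986776 -0.0002853807995389108
0.21 pocket if s=5mm [ 0.5101 -0.0676] mark-post along y [np.float64(-0.03225470818946185), np.float64(-0.03230885202334538), np.float64(-0.03239006777417067)] housing front y 0.04333916908830412 0.0005814610861649642
[ 0.453  -0.0647  0.248 ] [ 0.7536 -0.0232 -0.6902  1.8091 -0.0147  1.3506  0.0694]
```

```bash
python3 -m jog '[[0.0625,0.0154,0.03,-0.1,0.06],[0.125,0.031,0.06,-0.21,0.06],[0.125,0.031,0.11,-0.21,0.06],[0.125,0.031,0.14,-0.21,0.06],[0.125,0.031,0.14,-0.21,0.06],[0.125,0.031,0.14,-0.21,0.06],[0.125,0.031,0.14,-0.21,0.06]]'
python3 - <<'E'
from h import *
np.set_printoptions(precision=4,suppress=True)
s=r.read_state();print(s['ee_pos'],s['eef_rot'],s['joint_positions'])
ims=[]
for n,P in [('scene',(.483,.06,.06)),('side',(.483,.06,.06))]:
    c=r.camera(n);u,v=map(int,proj(c,P));print(n,u,v)
    ims.append(cv2.resize(c['img'][v-45:v+45,u-45:u+45,::-1],(396,396),interpolation=cv2.INTER_CUBIC))
cv2.imwrite('pics/two.png',np.hstack(ims))
E
```

```text
time: 3.0
ee_pos: [0.485, 0.0607, 0.11]
eef_rot: [0.628, 0.778, 0.001, 0.001]
ft_force: [0.3, 0.4, 1.0]
width: 0.0601
grip_force: 0.0
[0.485  0.0607 0.11  ] [0.6279 0.7783 0.0005 0.001 ] [ 0.5393  0.2207 -0.8255  1.9159  0.1847  1.0798 -0.1483]
scene 281 194
side 261 208
```

View pics/two.png

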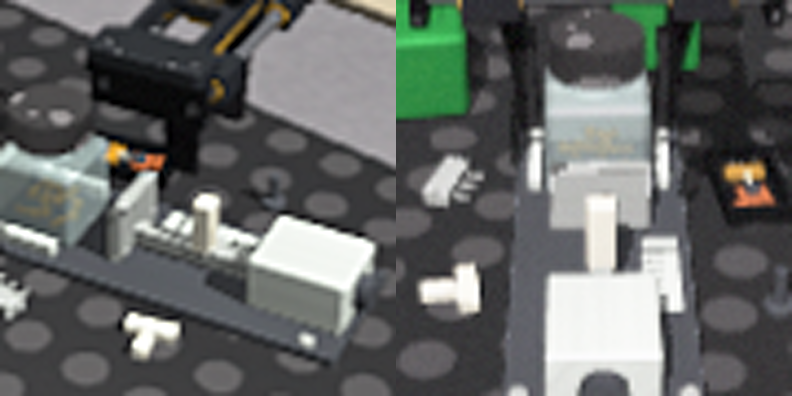

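```bash
python3 - <<'E'
from h import *
np.set_printoptions(precision=4,suppress=True)
for n,p in [('scene',(283.3,194.)),('side',(262.6,207.5))]:
    c=r.camera(n);print(n,onplane(c,p,.062), proj(c,r.read_state()['ee_pos']))
E
python3 -m jog '[[-0.001,-0.002,0.036,0,0.06],[-0.001,-0.002,0.072,0,0.06],[-0.001,-0.002,0.072,0,0.06]]'
```

```text
scene [0.4817 0.0648 0.062 ] (np.float64(282.1458647926031), np.float64(180.43513840509766))
side [0.4809 0.0585 0.062 ] (np.float64(260.60672228213565), np.float64(189.98370921124229))
time: 3.5
ee_pos: [0.4796, 0.0595, 0.0335]
eef_rot: [0.627, 0.779, -0.002, -0.002]
ft_force: [-1.6, -0.0, -0.1]
width: 0.0601
grip_force: 0.0
```

```bash
python3 -m jog '[[0,0,0,0,0.0],[0,0,0,0,0.0],[0,0,0,0,0.0],[0,0,0,0,0.0],[0,0,0,0,0.0]]' 45
```

```text
time: 4.0
ee_pos: [0.4825, 0.0604, 0.0368]
eef_rot: [0.627, 0.779, 0.0, 0.001]
ft_force: [-0.5, 0.3, -0.6]
width: 0.0283
grip_force: 0.0
```

```bash
python3 -m jog '[[0,0,0,0,0.0],[0,0,0,0,0.0],[0,0,0,0,0.0],[0,0,0,0,0.0]]' 45
```

```text
time: 4.4
ee_pos: [0.4833, 0.0607, 0.0364]
eef_rot: [0.627, 0.779, 0.001, 0.001]
ft_force: [5.8, 0.5, -3.4]
width: 0.0155
grip_force: 45.0
```

```bash
python3 -m jog '[[-0.006,0,0,0,0],[-0.012,0,0,0,0],[-0.018,0,0,0,0],[-0.024,0,0,0,0],[-0.026,0,0,0,0],[-0.026,0,0,0,0]]'
python3 - <<'E'
from h import *
np.set_printoptions(precision=4,suppress=True)
s=r.read_state();print(s['ee_pos'],s['ft_force'])
ims=[]
for n,P in [('side',(.483,.04,.03)),('wrist',(.49,.0,.03))]:
    c=r.camera(n);u,v=map(int,proj(c,P));print(n,u,v)
    u=max(u,50);v=max(v,50)
    ims.append(cv2.resize(c['img'][v-50:v+50,u-50:u+50,::-1],(396,396),interpolation=cv2.INTER_CUBIC))
cv2.imwrite('pics/two2.png',np.hstack(ims))
E
```

```text
time: 5.0
ee_pos: [0.4883, 0.0377, 0.0365]
eef_rot: [0.626, 0.779, 0.002, -0.0]
ft_force: [3.1, 10.0, -1.7]
width: 0.0154
grip_force: 45.0
[0.4883 0.0377 0.0365] [ 3.0891  9.9663 -1.6607]
side 263 214
wrist 242 288
```

View pics/two2.png

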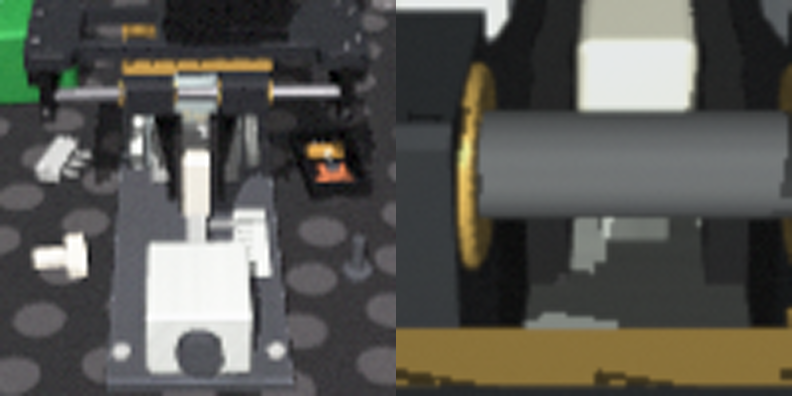

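Post gripped and the slide is drawn about 24 mm (pointer near view px (220,225), short of the long mark). I'll continue in small steps, watching force.

```bash
J='python3 -m jog'; python3 -m jog '[[-0.002,0,0,0,0],[-0.003,0,0,0,0],[-0.003,0,0,0,0]]'|grep -E 'pos|ft'
python3 -m jog '[[-0.001,0,0,0,0],[-0.002,0,0,0,0],[-0.002,0,0,0,0]]'|grep -E 'pos|ft'
```

```text
ee_pos: [0.4888, 0.0354, 0.0364]
ft_force: [2.9, 12.4, -1.9]
ee_pos: [0.489, 0.0343, 0.0364]
ft_force: [1.8, 13.9, -1.5]
```

```bash
python3 -m jog '[[-0.001,0,0,0,0],[-0.001,0,0,0,0],[-0.001,0,0,0,0]]'|grep -E 'pos|ft'
python3 - <<'E'
from h import *
for n in ['side','scene']:
    c=r.camera(n)
    for l,z in(('post',.062),('mark',.01)):
        for d in r.recognise(n,l)[:2]:
            p=np.array(d['position'])*[512,384];print(n,l,d['p'],p,onplane(c,p,z))
E
```

```text
ee_pos: [0.4892, 0.0335, 0.0364]
ft_force: [0.5, 15.6, -1.2]
side post 0.73 [259.584 204.096] [0.49077967 0.04556479 0.062     ]
side post 0.38 [295.3216 204.2112] [0.40895394 0.02973493 0.062     ]
side mark 0.6 [259.9936 234.5856] [0.48023025 0.09288092 0.01      ]
scene post 0.82 [267.9808 202.4832] [0.54177816 0.0559233  0.062     ]
scene mark 0.96 [285.5936 210.3936] [0.48546298 0.07859113 0.01      ]
```

```bash
python3 -m jog '[[-0.001,0,0,0,0],[-0.002,0,0,0,0],[-0.002,0,0,0,0],[-0.002,0,0,0,0]]'|grep -E 'pos|ft'
python3 -m jog '[[-0.001,0,0,0,0],[-0.002,0,0,0,0],[-0.002,0,0,0,0],[-0.002,0,0,0,0]]'|grep -E 'pos|ft'
```

```text
ee_pos: [0.4896, 0.0318, 0.0364]
ft_force: [0.8, 15.5, -1.6]
ee_pos: [0.49, 0.0299, 0.0364]
ft_force: [1.0, 16.1, -0.5]
```

```bash
python3 -m jog '[[-0.001,0,0,0,0],[-0.001,0,0,0,0],[-0.001,0,0,0,0]]'|grep -E 'pos|ft'
python3 -m jog '[[-0.001,0,0,0,0],[-0.001,0,0,0,0],[-0.001,0,0,0,0]]'|grep -E 'pos|ft'
```

```text
ee_pos: [0.4901, 0.0294, 0.0364]
ft_force: [0.1, 17.5, -0.4]
ee_pos: [0.4901, 0.0294, 0.0364]
ft_force: [-0.4, 20.2, 0.6]
```

Force now rises with no motion, so the jar is seated against the wall. I'll preload slightly, release and inspect.

```bash
python3 -m jog '[[-0.001,0,0,0,0],[-0.002,0,0,0,0],[-0.002,0,0,0,0],[-0.002,0,0,0,0]]'|grep -E 'pos|ft'
python3 -m jog '[[0.002,0,0,0,0],[0.004,0,0,0,0],[0.005,0,0,0,0],[0.005,0,0,0,0]]'|grep -E 'pos|ft'
```

```text
ee_pos: [0.4901, 0.0294, 0.0364]
ft_force: [-2.9, 27.4, 0.7]
ee_pos: [0.4901, 0.0295, 0.0364]
ft_force: [1.9, 11.7, -2.9]
```

```bash
python3 -m jog '[[0.002,0,0,0,0],[0.003,0,0,0,0.03],[0.003,0,0,0,0.06],[0.003,0,0,0,0.06],[0.003,0,0,0,0.06],[0.003,0,-0.03,0,0.087],[0.003,0,-0.07,0,0.087],[0.003,0,-0.12,0,0.087],[0.05,0,-0.15,0,0.087],[0.05,0,-0.16,0,0.087],[0.05,0,-0.16,0,0.087],[0.05,0,-0.16,0,0.087]]'
python3 - <<'E'
from h import *
np.set_printoptions(precision=4,suppress=True)
s=r.read_state();print(s['ee_pos'],s['joint_positions'])
c=r.camera('wrist');T=c['pose'];print(proj(c,(.49,.03,.03)))
for d in r.regions_of('wrist','cap')[:2]:
    m=d['pixels'];v,u=np.nonzero(m);print('cap',d['p'],u.min(),u.max(),v.min(),v.max(),onplane(c,((u.min()+u.max())/2,(v.min()+v.max())/2),.1))
cv2.imwrite('pics/w3.png',cv2.resize(c['img'][:260,150:410,::-1],(600,600),interpolation=cv2.INTER_CUBIC))
E
```

```text
time: 9.7
ee_pos: [0.4787, 0.0742, 0.1953]
eef_rot: [0.627, 0.779, -0.001, -0.0]
ft_force: [-0.1, -0.4, 0.2]
width: 0.0861
grip_force: 0.0
[0.4787 0.0742 0.1953] [ 0.5816  0.1119 -0.8687  1.8211  0.0904  1.2502 -0.0984]
(np.float64(254.07113929285418), np.float64(213.4986237421507))
cap 0.87 228 281 293 320 [ 0.5063 -0.0437  0.1   ]
```

View pics/w3.png

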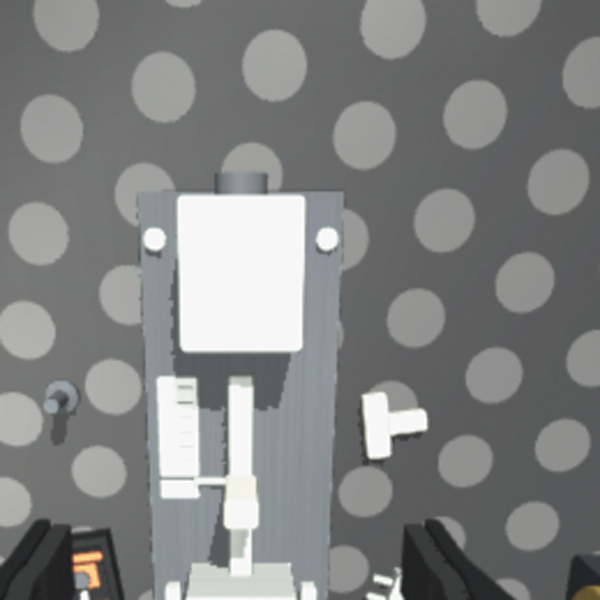

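The pointer lies on the long mark (pointer at view (210,481)). Now above the cap.

```bash
python3 -m jog '[[-0.045,0.001,0,0,0.087],[-0.09,0.002,0,0,0.087],[-0.137,0.002,0.01,0,0.087],[-0.137,0.002,0.01,0,0.087],[-0.137,0.002,0.01,0,0.087]]'
python3 - <<'E'
from h import *
np.set_printoptions(precision=4,suppress=True)
s=r.read_state();print(s['ee_pos'],s['eef_rot'])
for n in('wrist','side','scene'):
  c=r.camera(n)
  for d in r.regions_of(n,'cap')[:2]:
    m=d['pixels'];v,u=np.nonzero(m);p=((u.min()+u.max())/2,(v.min()+v.max())/2);print(n,d['p'],p,u.max()-u.min(),v.max()-v.min(),onplane(c,p,.1)[:2],onplane(c,p,.09)[:2])
  if n=='wrist':save(c,'w4.png',1.5)
E
```

```text
time: 10.3
ee_pos: [0.5093, -0.0598, 0.1845]
eef_rot: [0.628, 0.778, -0.0, -0.002]
ft_force: [-0.6, 0.5, -1.2]
width: 0.087
grip_force: 0.0
[ 0.5093 -0.0598  0.1845] [ 0.6285  0.7778 -0.0004 -0.0015]
wrist 0.88 (np.float64(254.0), np.float64(193.5)) 62 65 [ 0.5094 -0.0553] [ 0.51   -0.0583]
side 0.78 (np.float64(261.5), np.float64(173.5)) 21 17 [ 0.5028 -0.0356] [ 0.5067 -0.0544]
side 0.3 (np.float64(227.5), np.float64(204.0)) 9 10 [0.5457 0.1172] [0.5507 0.1021]
scene 0.84 (np.float64(245.0), np.float64(175.5)) 18 17 [ 0.5229 -0.0472] [ 0.5119 -0.0574]
```

View pics/w4.png

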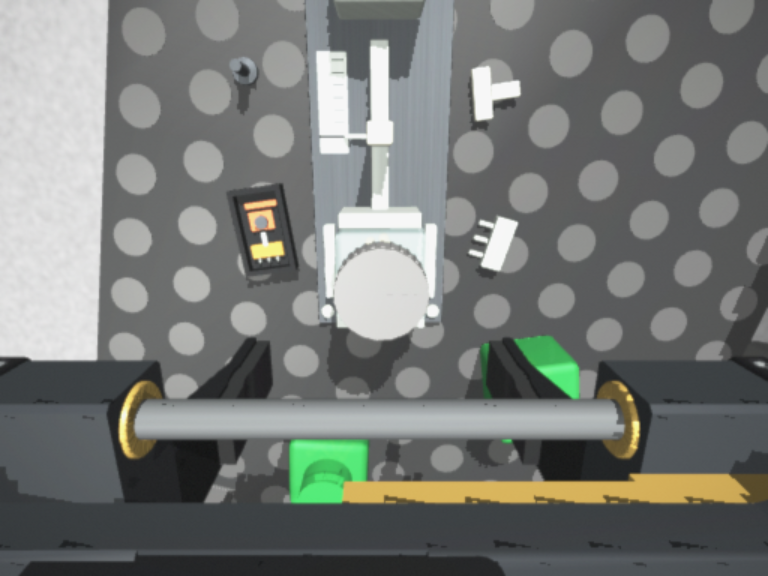

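```bash
python3 -m jog '[[0.001,0,0.04,0,0.087],[0.001,0,0.08,0,0.087],[0.001,0,0.1,0,0.087],[0.001,0,0.11,0,0.087],[0.001,0,0.11,0,0.087],[0.001,0,0.11,0,0.087]]'
python3 - <<'E'
from h import *
s=r.read_state();print(s['ee_pos'],s['joint_positions'])
E
```

```text
time: 11.2
ee_pos: [0.5106, -0.0571, 0.0773]
eef_rot: [0.627, 0.779, 0.0, 0.001]
ft_force: [0.3, -0.3, 0.0]
width: 0.0869
grip_force: 0.0
[ 0.51058839 -0.05711781  0.07725558] [ 0.67025093  0.31118104 -0.7333221   1.88774086  0.24167574  1.03086071
  0.05098415]
```

```bash
python3 -m jog '[[0,0,0.003,0,0.087],[0,0,0.003,0,0.04],[0,0,0.003,0,0.04],[0,0,0.003,0,0.04],[0,0,0.003,0,0.04],[0,0,0.003,0,0.04],[0,0,0.003,0,0.04]]' 50
```

```text
time: 11.9
ee_pos: [0.5098, -0.0574, 0.0732]
eef_rot: [0.627, 0.779, -0.0, 0.0]
ft_force: [-0.3, -0.6, 0.4]
width: 0.0554
grip_force: 50.0
```

```bash
python3 -m jog '[[0,0,0,-0.08,0.04],[0,0,0,-0.2,0.04],[0,0,0,-0.32,0.04],[0,0,0,-0.44,0.04],[0,0,0,-0.5,0.04],[0,0,0,-0.5,0.04]]'
python3 - <<'E'
from h import *
s=r.read_state();print(s['ft_force'],s['torque'],s['joint_positions'])
E
```

```text
time: 12.5
ee_pos: [0.5105, -0.0573, 0.0739]
eef_rot: [0.414, 0.91, 0.0, 0.001]
ft_force: [-0.8, 0.1, 6.7]
width: 0.0554
grip_force: 50.0
[-0.84959655  0.09092179  6.71254904] [-0.00394455  0.14588921  0.10090459] [ 0.73748537  0.33812764 -0.81466015  1.88748765  0.28488391  1.03421398
  0.52101822]
```

```bash
python3 -m jog '[[0,0,0,-0.1,0.04],[0,0,0,-0.22,0.04],[0,0,0,-0.34,0.04],[0,0,0,-0.46,0.04],[0,0,0,-0.5,0.04],[0,0,0,-0.5,0.04]]'
python3 -m jog '[[0,0,0,-0.08,0.04],[0,0,0,-0.18,0.04],[0,0,0,-0.28,0.04],[0,0,0,-0.34,0.04],[0,0,0,-0.34,0.04],[0,0,0,-0.34,0.04]]'
python3 - <<'E'
from h import *
s=r.read_state();print(s['ft_force'],s['torque'],s['joint_positions'])
q=s['eef_rot'];print(2*np.arctan2(q[1],q[0])-1.786)
c=r.camera('wrist');save(c,'w5.png',1.5)
E
```

```text
time: 13.1
ee_pos: [0.5105, -0.0572, 0.0741]
eef_rot: [0.176, 0.984, -0.0, 0.001]
ft_force: [-2.2, -0.7, 9.3]
width: 0.0551
grip_force: 50.0
time: 13.7
ee_pos: [0.5106, -0.0574, 0.0741]
eef_rot: [0.008, 1.0, -0.0, 0.001]
ft_force: [-2.4, -0.4, 10.9]
width: 0.0553
grip_force: 50.0
[-2.36984177 -0.40637646 10.87802024] [0.03045004 0.38174207 0.10940042] [ 0.85659039  0.38954604 -0.96449881  1.88237159  0.36697294  1.05801404
  1.29811393]
1.339844471735621
```

View pics/w5.png

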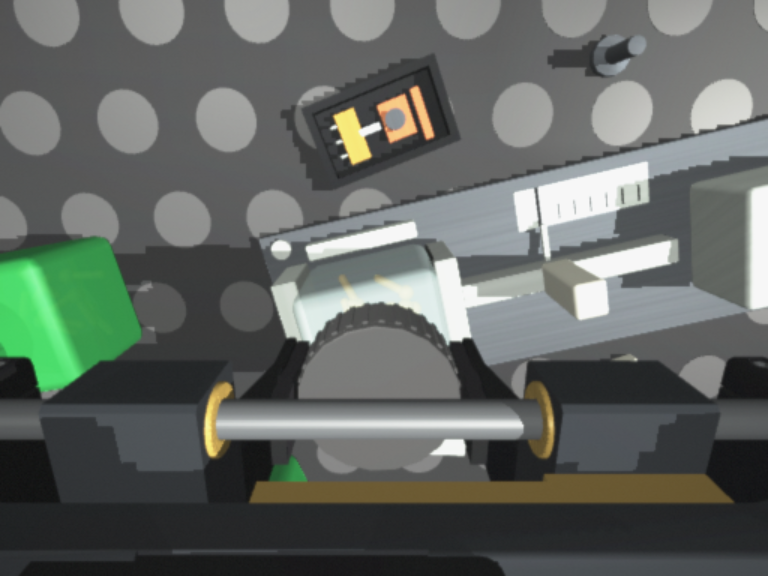

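Jar still square in the clamp and pointer still on the mark (540,220); cap held. Lift gently.

```bash
python3 -m jog '[[0,0,-0.002,0,0.04],[0,0,-0.004,0,0.04],[0,0,-0.006,0,0.04],[0,0,-0.006,0,0.04]]'
```

```text
time: 14.15
ee_pos: [0.5098, -0.0573, 0.0792]
eef_rot: [0.008, 1.0, -0.0, 0.0]
ft_force: [-0.1, -0.1, -0.7]
width: 0.055
grip_force: 50.0
```

Free (no pull). Lift on to about 28 mm in all.

```bash
python3 -m jog '[[0,0,-0.006,0,0.04],[0,0,-0.012,0,0.04],[0,0,-0.018,0,0.04],[0,0,-0.023,0,0.04],[0,0,-0.023,0,0.04],[0,0,-0.023,0,0.04],[0,0,-0.023,0,0.04]]'
python3 - <<'E'
from h import *
ims=[]
for n in ('scene','side'):
    c=r.camera(n);u,v=map(int,proj(c,(.505,-.04,.08)))
    ims.append(cv2.resize(c['img'][v-45:v+45,u-45:u+45,::-1],(400,400),interpolation=cv2.INTER_CUBIC))
    for z in(.093,.101,.125): print(n,z,(np.array(proj(c,(.5106,-.0573,z)))-[u-45,v-45])*4.44)
cv2.imwrite('pics/fin.png',np.hstack(ims))
s=r.read_state();print(s['ee_pos'],s['ft_force'],s['joint_vel'])
E
```

```text
time: 14.85
ee_pos: [0.5097, -0.0574, 0.1019]
eef_rot: [0.008, 1.0, -0.0, -0.0]
ft_force: [-0.0, 0.3, -1.5]
width: 0.0551
grip_force: 50.0
scene 0.093 [178.82591302 179.81706848]
scene 0.101 [178.54631061 169.89157041]
scene 0.125 [177.69283193 139.59425958]
side 0.093 [196.34327624 167.8833277 ]
side 0.101 [196.24984361 155.42866421]
side 0.125 [195.96449572 117.39150166]
[ 0.50963955 -0.05731041  0.10187653] [ 0.18481928 -0.10679131  0.7333353 ] [-0.00186034  0.00027112 -0.00050627 -0.00152925 -0.00254545  0.00047432
  0.00165602]
```

View pics/fin.png

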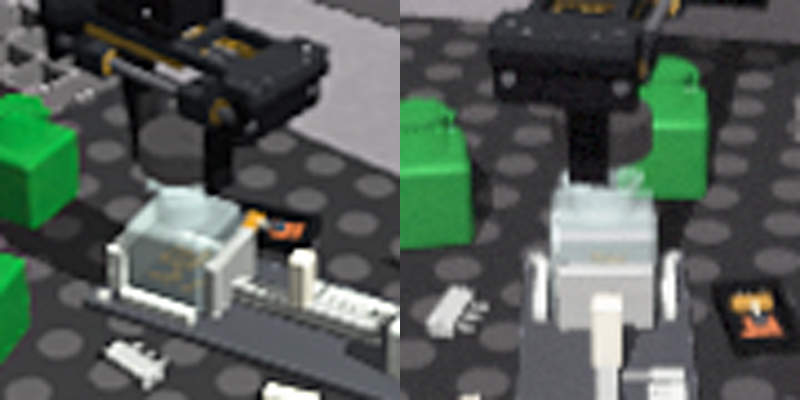

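The cap (scene view around (180,140)) is clear of the jar's mouth, about 13 mm above it. The jar is standing clamped and the bystanders are untouched.

```bash
python3 -c "
from bench import r
print(r.close_job())"
```

```text
the job is handed in; nothing more can be done
None
```

The job is handed in at about 15 s: the slide is at the long mark with the jar clamped snug, and the cap, unscrewed by 1.34 rad, is held level about 13 mm above the jar's mouth by my estimate; the judge's result was not shown.

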